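# Screw the pipe elbow on until its outlet points at the pipe clip

## Task

The pipe elbow has been started by hand on its threaded stub. Screw it further on, clockwise seen from above, and stop when its outlet points straight at the pipe clip that stands beside it, without running well past the clip on the way; then let go. Leave the tee on the other stub as it is.

Things in the scene. Friction and masses are not known exactly. Their poses are not given: they have to be found in the camera images.
- elbow_outlet (a point): Centre of the mouth of the dark iron pipe elbow (the fitting with ONE outlet). Its x axis points level out of the mouth, z up; the upright thread axis lies 62 mm behind along -x. Round that axis is a block to grip from above: 42 mm along x, two upright flats 34 mm apart across y, from 18 mm below to 18 mm above this point (63 to 99 mm above the bench). Below it: a 38 mm collar, 90 mm flange.
- elbow (a joint): Angle of the elbow on its upright stub, rad, growing clockwise seen from above (6 mm down a turn); 0 to 0.35 at the start, thread ends at 2.2. Held by 0.15 N m of friction, it stays where it is left. At the start it is 0.5 to 1.2 rad short of the clip. Outlet leg 28 mm thick, end bead 35 mm. The stub's flange is fixed to the bench.
- clip_mouth (a point): Centre of the open-topped U cradle (40 mm wide) of the steel pipe clip, a fixed post on a 36 x 50 mm foot, 130 mm from the elbow's thread axis, 81 mm above the bench, nothing of it above 90 mm. Its x axis points level straight away from that thread axis, z up: the elbow points at the clip when both x axes agree.
- tee_outlet (a point): Centre of the mouth of one of the TWO opposite outlets of the dark iron tee, on a like stub on the other side of the bench; x axis out of the mouth. Its thread axis lies 62 mm behind along -x. Same block and heights as the elbow; it turns as easily. A bystander, to be left alone.
There are look-alikes about, which are no part of the job. Leave any red look-alike of the part that bears elbow_outlet alone.

How it is judged:
By the outcome, as a careful person would: the job done as asked, in the order asked, and still so for the second after the job is handed in, with the robot touching nothing.
It also fails if it takes over 29 s, if anything falls off the work surface, if the arm or the gripper's body presses on something with over 40 N, if the wrist force passes 120 N, or if a joint passes its speed limit or range.

## Robot

A 6-joint arm with a two-finger parallel gripper is mounted at the origin on a cart in front of the work surface, level with it; the furniture and walls round the work are solid. World frame = base frame: x ahead of the robot, y to its left, z up, the work surface at z = 0. Lengths are in m, angles in rad, forces in N, time in s.
With the tool pointing down it reaches from about 0.375 to 0.9 m from the base axis. Payload 3.1 kg.
Tool frame: the origin (TCP) lies on the centre line of the jaws, within the pads' length; the fingertips stand 19 mm ahead of it and the grasp point (between the pads) is the TCP; z points along the fingers, y is the direction in which the jaws open and shut (so a half turn about z gives the same grasp; the last joint's range is limited). The gripper opens to 85 mm and grips with 20 to 120 N. Pads are 22 mm wide; open, the fingers measure 114 mm over their backs; the gripper's body (76 mm by 85 mm) begins 54 mm behind the grasp point. The pads swing forward as they close: fully open they stand 13 mm farther back than shut.
Start: joints at [-1.405, 0.527, 1.433, -0, 1.181, -0.178], TCP at [0.211, -0.588, 0.25] pointing down, gripper open.
Joint ranges: [-3.08, 3.08], [-0.75, 2.2], [0.22, 2.44], [-1.43, 4.57], [0, 2.65], [-2.85, 2.85]. Speed limits (rad/s): [2.79, 2.79, 3.14, 3.14, 3.14, 3.14].

## Interface

Orientations are given as a unit quaternion [x, y, z, w].
In Python, from station import manip, imaging, workorder gives the robot as it stands.
- The arm moves only by the shell command python3 -m creep 'ROWS' [FORCE]. ROWS is a JSON object of lists of equal length, an entry for each row: "claw": the finger opening in cm, from 0 to 8.54; "dp": the shift along the tool's x, y, z in cm, a list of three; "roll": the turn about the tool's z in rad. In form: {"claw": [claw, ...], "dp": [[dx, dy, dz], ...], "roll": [roll, ...]}. A call has 1 to 12 rows; each row is the pose to reach, as a shift and turn from the pose commanded when the call began, along the tool's axes at that moment; what a row does not reach only later rows make up. A row lasts 1/10 s, in which the tool goes at most 50 mm and 8.59 degrees, less where a joint would pass 70% of its speed; a pose out of reach is approached as far as the arm can. A call with a gripper value outside its range is refused whole. The fingers move at their own pace and stop on an object; FORCE is the grip in N (left out, the last holds). Time passes only in rows, so rows that repeat a pose let the fingers close. It gives the time, the measured TCP pose, the force and the opening at its end, in the units of the state.
- manip.sense(): the state, without advancing time (a new reading comes with each control period).
- imaging.snapshot(name): name is "scene" or "side" or "wrist"; returns a dict with "image" (384x512x3 uint8, red, green, blue), "z_map" (384x512 float32, m along the optical axis (not along the pixel's ray), 0 where there is no reading), "vfov" (degrees; the focal length in pixels is half the picture's height over the tangent of half this angle, whatever the lens; pixels are square), "cx", "cy" (the principal point, pixels), "R" (3x3) and "t" (3): a world point X has camera coordinates R X + t. Camera axes: x right, y down, z forward; pixel columns grow to the right and rows downward; lengths in m; the calibration is good to about 2 mm. A picture is of the moment at which its call begins.
- workorder.sign_off(): hands the job in, once; it reports no verdict.
The state is a dict: "t": time; "q": joint angles; "qd": joint speeds; "tau": joint torques, N m; "tcp_pos": TCP position; "tool_rot": TCP orientation; "force": force on the tool from outside, world axes, zero at the start; "ft_torque": the same for the moment, N m; "finger_gap": opening from 0.0 (shut) to 1.0 (fully open).
Only numpy, scipy, OpenCV 4.12 (cv2) and the standard library are available. Lean on these libraries where they do the work, as an engineer would, in place of code of your own. Each camera call takes 0.05 s, during which the arm holds its last target.

## Working session

There is one attempt and no reset: what is moved stays moved. The work goes in short steps, Python scripts to look and compute and a shell command to move; the robot and the scene stay as the last step left them, time stands still between calls to the robot, and variables do not carry over. Pictures are saved under pics/ and viewed, and the job is handed in when it is done.

```bash
mkdir -p pics
cat > h.py <<'E'
import numpy as np, cv2, pickle
from station import manip, imaging, workorder
def snap(n,tag):
    d=imaging.snapshot(n); pickle.dump(d,open(f'pics/{tag}.pkl','wb')); cv2.imwrite(f'pics/{tag}.png',cv2.cvtColor(d['image'],cv2.COLOR_RGB2BGR)); return d
def load(tag): return pickle.load(open(f'pics/{tag}.pkl','rb'))
def P(d,u,v,z=None):
    H=d['image'].shape[0]; f=H/2/np.tan(np.radians(d['vfov'])/2)
    r=np.array([(u-d['cx'])/f,(v-d['cy'])/f,1]); R=np.array(d['R']);t=np.array(d['t'])
    if z is None:
        return R.T@(r*d['z_map'][int(round(v)),int(round(u))]-t)
    c=-R.T@t; w=R.T@r; return c+w*(z-c[2])/w[2]
def cloud(d):
    H,W=d['z_map'].shape; f=H/2/np.tan(np.radians(d['vfov'])/2)
    u,v=np.meshgrid(np.arange(W),np.arange(H)); z=d['z_map']
    X=np.stack([(u-d['cx'])/f*z,(v-d['cy'])/f*z,z],-1)-np.array(d['t'])
    return X@np.array(d['R'])
E
python3 - <<'E'
from h import *
print(manip.sense())
for n in ['scene','side','wrist']:
    d=snap(n,n+'0'); print(n,d['vfov'],-np.array(d['R']).T@d['t'])
E
```

```text
{'t': 0.0, 'q': array([-1.40448088e+00,  5.28455101e-01,  1.43390524e+00, -6.55142346e-06,
        1.18136172e+00, -1.78508934e-01]), 'qd': array([ 0.00333494, -0.00074056, -0.00065437,  0.00099239,  0.00089595,
        0.00214478]), 'tau': array([ 1.69234554e-03, -4.42347801e+01, -1.78023165e+01, -2.28951385e-04,
        8.41343834e-03,  2.55350834e-06]), 'tcp_pos': array([ 0.21117836, -0.58753376,  0.24933942]), 'tool_rot': array([ 9.85173027e-01,  1.71560406e-01,  3.46209803e-06, -1.06469780e-03]), 'force': array([-0.50154495,  0.56899288, -0.06105833]), 'ft_torque': array([-0.04820067,  0.0106133 , -0.01567629]), 'finger_gap': 1.0011646822655955}
scene 57.12414550288194 [ 0.27561064 -0.44917107  0.72877663]
side 56.91828955355503 [ 0.46459976 -0.6582998   0.63883282]
wrist 63.21930815898744 [ 0.28820378 -0.56221806  0.3731027 ]
```

View pics/scene0.png

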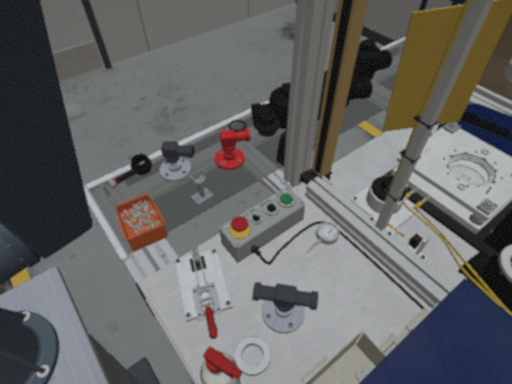

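View pics/side0.png

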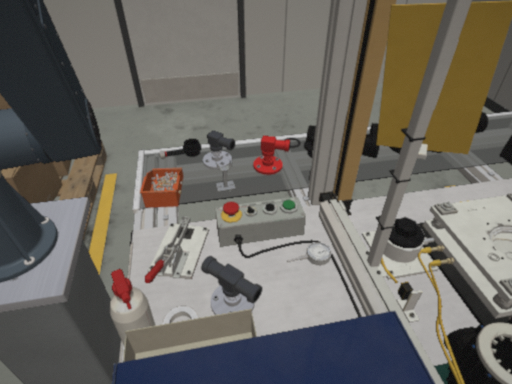

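View pics/wrist0.png

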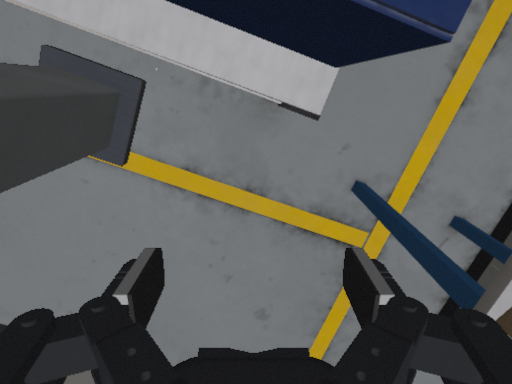

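Scene: the dark elbow is at about (176,158), the clip near (201,188), the red look-alike at (230,150) and the tee at (285,300). I'll enlarge and measure.

Run:
```python
from h import *
a=load('scene0')['image'][120:220,130:270]; b=load('side0')['image'][115:215,170:310]
o=np.vstack([cv2.resize(x,None,fx=5,fy=3*5/3,interpolation=cv2.INTER_CUBIC) for x in (a,b)])
o=np.hstack([cv2.resize(x,(400*1,286),interpolation=cv2.INTER_CUBIC) for x in (a,b)])
for n,x in(('a',a),('b',b)): cv2.imwrite(f'pics/crop_{n}.png',cv2.cvtColor(cv2.resize(x,(784,560),interpolation=cv2.INTER_CUBIC),cv2.COLOR_RGB2BGR))
```

```text
(no output)
```

View pics/crop_a.png

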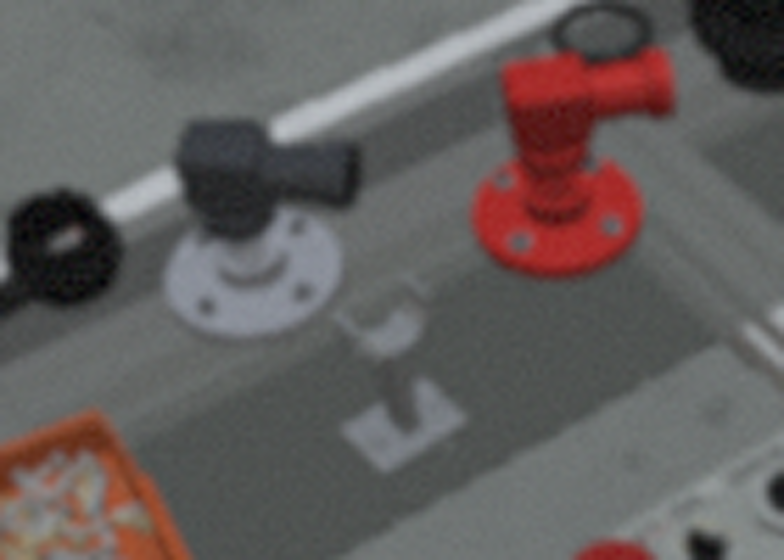

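View pics/crop_b.png

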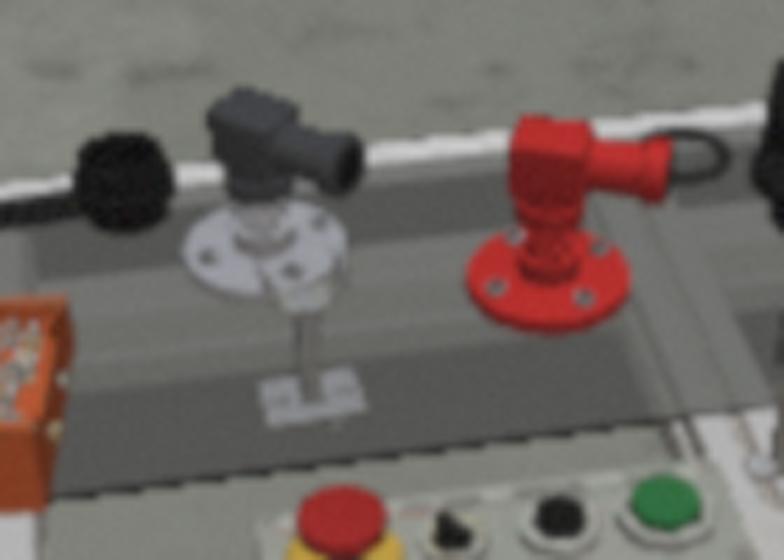

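Run:
```python
from h import *
for n,o in(('scene0',(130,120)),('side0',(170,115))):
    d=load(n); X=cloud(d)
    pts={'scene0':dict(fl=(252,262),flL=(165,275),flR=(340,262),top=(225,135),legtop=(310,155),foot=(405,425),fc=[(345,430),(387,470),(467,418),(425,380)],mouth=(345,175)),
    'side0':dict(fl=(265,245),flL=(183,250),flR=(347,245),top=(250,105),legtop=(310,135),foot=(313,398),fc=[(258,380),(270,425),(367,408),(350,370)],mouth=(350,165))}[n]
    for k,v in pts.items():
        for q in (v if isinstance(v,list) else [v]):
            u=o[0]+q[0]/5.6;w=o[1]+q[1]/5.6
            print(n,k,np.round([u,w],1),P(d,u,w).round(4), 'z0',P(d,u,w,0.004).round(4)[:2])
```

```text
scene0 fl [175.  166.8] [0.5167 0.2437 0.026 ] z0 [0.5242 0.2654]
scene0 flL [159.5 169.1] [ 4.856e-01  2.887e-01 -2.000e-04] z0 [0.4844 0.2845]
scene0 flR [190.7 166.8] [0.559  0.2349 0.0068] z0 [0.5601 0.2376]
scene0 top [170.2 144.1] [0.5226 0.2535 0.1001] z0 [0.5604 0.3609]
scene0 legtop [185.4 147.7] [0.5496 0.2217 0.0951] z0 [0.589  0.3182]
scene0 foot [202.3 195.9] [0.5263 0.1184 0.0104] z0 [0.5285 0.1235]
scene0 fc [191.6 196.8] [0.5037 0.1372 0.0055] z0 [0.5042 0.1384]
scene0 fc [199.1 203.9] [ 0.5091  0.1097 -0.002 ] z0 [0.5072 0.1051]
scene0 fc [213.4 194.6] [0.5547 0.1096 0.0032] z0 [0.5544 0.109 ]
scene0 fc [205.9 187.9] [0.5508 0.1407 0.0056] z0 [0.5514 0.142 ]
scene0 mouth [191.6 151.2] [0.5589 0.2071 0.0877] z0 [0.5959 0.2928]
side0 fl [217.3 158.8] [0.5195 0.2391 0.0206] z0 [0.521  0.2633]
side0 flL [202.7 159.6] [0.4755 0.258  0.0103] z0 [0.4756 0.2673]
side0 flR [232.  158.8] [0.5661 0.2556 0.0031] z0 [0.566  0.2544]
side0 top [214.6 133.8] [0.5189 0.2526 0.1004] z0 [0.5286 0.4156]
side0 legtop [225.4 139.1] [0.5469 0.2276 0.0939] z0 [0.5605 0.3737]
side0 foot [225.9 186.1] [0.5298 0.1213 0.0057] z0 [0.5299 0.1234]
side0 fc [216.1 182.9] [0.504  0.1409 0.006 ] z0 [0.5041 0.1434]
side0 fc [218.2 190.9] [ 5.064e-01  1.117e-01 -4.000e-04] z0 [0.5061 0.1064]
side0 fc [235.5 187.9] [0.5558 0.1121 0.0024] z0 [0.5556 0.1102]
side0 fc [232.5 181.1] [0.5514 0.1408 0.0053] z0 [0.5516 0.1425]
side0 mouth [232.5 144.5] [0.5655 0.2153 0.081 ] z0 [0.5794 0.3359]
```

Run:
```python
from h import *
from scipy.optimize import least_squares
C=np.concatenate([cloud(load(n)).reshape(-1,3)[load(n)['z_map'].ravel()>0] for n in('scene0','side0')])
for n in('scene0','side0'):
    d=load(n);X=cloud(d).reshape(-1,3);ok=d['z_map'].ravel()>0
    col=d['image'].reshape(-1,3).astype(int)
    m=ok&(np.hypot(X[:,0]-.52,X[:,1]-.255)<.085)&(X[:,2]>.093)&(X[:,2]<.104)
    p=X[m]; b=p[(np.hypot(p[:,0]-.52,p[:,1]-.255)<.032)&(p[:,2]>.0965)]
    print(n,'top',len(b),b.mean(0).round(4),cv2.minAreaRect((b[:,:2]*1000).astype(np.float32)))
    m=ok&(np.hypot(X[:,0]-.52,X[:,1]-.255)<.085)&(X[:,2]>.06)
    p=X[m]; print('elbow ext',p.min(0).round(3),p.max(0).round(3))
    m=ok&(np.hypot(X[:,0]-.52,X[:,1]-.255)<.07)&(X[:,2]>.003)&(X[:,2]<.02)
    p=X[m];s=least_squares(lambda c:np.clip(np.hypot(p[:,0]-c[0],p[:,1]-c[1])-.045,0,None),[.52,.25],loss='soft_l1',f_scale=.002);print('flange',s.x,np.median(p[:,2]))
    m=ok&(np.abs(X[:,0]-.53)<.05)&(np.abs(X[:,1]-.125)<.05)&(X[:,2]>.05)&(X[:,2]<.1)
    p=X[m];print('clip top',len(p),p.mean(0),p.min(0),p.max(0))
# obstacle map: max height in 3cm cells
g=0.03;xs=np.arange(0.1,0.85,g);ys=np.arange(0.5,-0.75,-g)
print('y\\x     '+' '.join(f'{x*100:3.0f}' for x in xs))
for y in ys:
    r=[]
    for x in xs:
        m=(C[:,0]>=x)&(C[:,0]<x+g)&(C[:,1]>=y)&(C[:,1]<y+g)
        r.append(f'{np.percentile(C[m,2],98)*100:3.0f}' if m.sum()>2 else '  .')
    print(f'{y*100:5.0f}   '+' '.join(r))
```

```text
scene0 top 119 [0.5198 0.2543 0.099 ] ((520.2269897460938, 255.2698974609375), (36.58231735229492, 40.779396057128906), 41.71567153930664)
elbow ext [0.496 0.202 0.06 ] [0.575 0.277 0.101]
flange [0.5184299  0.25480289] 0.011738933705875438
clip top 128 [0.53117919 0.12470359 0.07134179] [0.50854999 0.11550433 0.05072169] [0.54876418 0.13781314 0.08886857]
side0 top 85 [0.5209 0.2551 0.0993] ((523.6366577148438, 252.99124145507812), (32.506805419921875, 53.609214782714844), 45.83405303955078)
elbow ext [0.496 0.203 0.06 ] [0.575 0.279 0.102]
flange [0.51727018 0.25639417] 0.01225001152612457
clip top 93 [0.5309796  0.12565848 0.06987316] [0.50899768 0.11748245 0.05147709] [0.54941373 0.13880238 0.08851936]
y\x      10  13  16  19  22  25  28  31  34  37  40  43  46  49  52  55  58  61  64  67  70  73  76  79  82
   50   -89 -89 -89 -89 -89 -89   .   .   .   .   .   .   .   .   .   .   .   .   .   .   .   .   .   .   .
   47   -89 -89 -89 -89 -89 -89   .   .   .   .   .   .   .   .   .   .   .   .   .   .   .   .   .   .   .
   44   -89 -89 -89 -89 -89 -89   .   .   .   .   .   .   . 
[... 3559 characters left out ...]
   .   .   .  22  22  22  22  22   .   .   .  10  15
  -58     .   .   .   .   .   .   .   .   .   .   .   .   .   .   .   .  22  22   .   .   .   .   .   .   .
  -61     .   .   .   .   .   .   .   .   .   .   .   .   .   .   .   .   .   .   .   .   .   .   .   .   .
  -64     .   .   .   .   .   .   .   .   .   .   .   .   .   .   .   .   .   .   .   .   .   .   .   .   .
  -67     .   .   .   .   .   .   .   .   .   .   .   .   .   .   .   .   .   .   .   .   .   .   .   .   .
  -70     .   .   .   .   .   .   .   .   .   .   .   .   .   .   .   .   .   .   .   .   .   .   .   .   .
  -73     .   .   .   .   .   .   .   .   .   .   .   .   .   .   .   .   .   .   .   .   .   .   .   .   .
```

Run:
```python
from h import *
for n,pts in (('scene0',[(10,20),(40,20),(40,100),(10,200),(70,150),(85,240),(40,260),(10,250),(20,345),(60,320)]),('side0',[(10,20),(40,20),(40,100),(80,60),(95,140),(10,140),(20,230),(60,250),(380,20),(400,150),(340,60)])):
    d=load(n)
    for u,v in pts: print(n,u,v,P(d,u,v).round(3))
```

```text
scene0 10 20 [ 0.287 -0.238  0.654]
scene0 40 20 [ 0.3   -0.234  0.649]
scene0 40 100 [ 0.282 -0.205  0.592]
scene0 10 200 [ 0.222 -0.153  0.483]
scene0 70 150 [ 0.285 -0.159  0.512]
scene0 85 240 [ 0.171  0.964 -0.903]
scene0 40 260 [ 0.175 -0.02   0.241]
scene0 10 250 [ 0.158 -0.026  0.296]
scene0 20 345 [ 0.062 -0.029  0.074]
scene0 60 320 [0.117 0.02  0.   ]
side0 10 20 [ 0.27  -0.171  0.527]
side0 40 20 [ 0.288 -0.127  0.516]
side0 40 100 [ 0.238 -0.102  0.399]
side0 80 60 [-0.427  2.614 -0.446]
side0 95 140 [ 0.269 -0.01   0.269]
side0 10 140 [ 0.131 -0.028  0.296]
side0 20 230 [ 0.06  -0.029  0.075]
side0 60 250 [ 0.119 -0.034  0.002]
side0 380 20 [ 0.804 -0.047  0.47 ]
side0 400 150 [1.092 0.179 0.018]
side0 340 60 [0.763 0.001 0.387]
```

```bash
python3 -m creep '{"claw":[8.5,8.5,8.5,8.5,8.5,8.5,8.5,8.5,8.5,8.5,8.5,8.5],"dp":[[0,0,-3.5],[0,0,-7.5],[1,-1,-11],[4,-3.7,-11],[7.3,-6.7,-11],[10.6,-9.7,-11],[13.9,-12.7,-11],[17.2,-15.8,-11],[20.5,-18.9,-11],[23.8,-21.9,-11],[27,-24.9,-11],[30,-27.7,-11]],"roll":[-0.1,-0.2,-0.3,-0.4,-0.5,-0.6,-0.7,-0.8,-0.9,-1.0,-1.1,-1.2]}'
python3 - <<'E'
from h import *
from scipy.spatial.transform import Rotation as R
s=manip.sense();M=R.from_quat(s['tool_rot']).as_matrix();print(M.round(3),s['q'].round(3),s['t'])
t=np.array([.58,.12,.31]);print(M.T@(t-s['tcp_pos'])*100)
E
```

```text
t: 1.35
tcp_pos: [0.4003, -0.224, 0.3602]
tool_rot: [0.715, 0.699, 0.0, -0.0]
force: [1.2, -0.1, 0.5]
finger_gap: 0.996
[[ 0.022  1.    -0.   ]
 [ 1.    -0.022  0.   ]
 [ 0.    -0.    -1.   ]] [-0.755  0.169  1.676  0.     1.297 -0.733] 1.35
[34.78586822 17.21187989  5.0333096 ]
```

```bash
python3 -m creep '{"claw":[8.5,8.5,8.5,8.5,8.5,8.5,8.5,8.5,8.5,8.5,8.5],"dp":[[3.5,1.7,0.5],[7.3,3.6,1],[11.2,5.5,1.5],[15,7.4,2],[18.9,9.3,2.5],[22.8,11.3,3.1],[26.7,13.2,3.7],[30.6,15.1,4.3],[33.5,16.6,5],[34.8,17.2,5],[34.8,17.2,5]],"roll":[-0.08,-0.16,-0.25,-0.34,-0.43,-0.52,-0.61,-0.7,-0.78,-0.84,-0.84]}'
python3 - <<'E'
from h import *
d=snap('wrist','w1')
from scipy.spatial.transform import Rotation as R
s=manip.sense();M=R.from_quat(s['tool_rot']).as_matrix();print(M.round(3),s['q'].round(3),s['t'],s['tcp_pos'])
print(np.array(d['R'])[2])
E
```

```text
t: 2.45
tcp_pos: [0.5812, 0.1192, 0.3094]
tool_rot: [0.368, 0.93, -0.0, -0.001]
force: [-1.1, 0.1, -1.6]
finger_gap: 0.997
[[-0.727  0.686 -0.001]
 [ 0.686  0.727 -0.   ]
 [ 0.001 -0.001 -1.   ]] [ 0.012  0.422  1.444 -0.     1.277 -0.802] 2.5 [0.58072954 0.11795892 0.30967053]
[ 0.22732743 -0.21398106 -0.95001808]
```

View pics/w1.png

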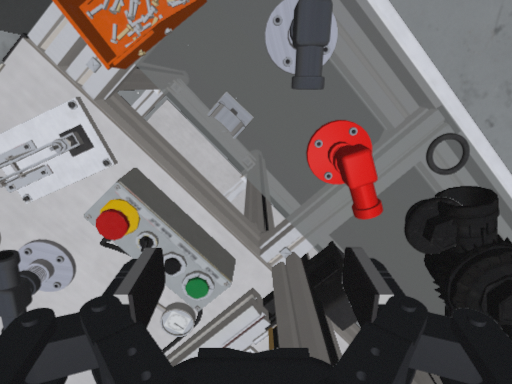

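Run:
```python
from h import *
a=load('w1')['image'][0:150,190:370]
cv2.imwrite('pics/crop_w1.png',cv2.cvtColor(cv2.resize(a,(720,600),interpolation=cv2.INTER_CUBIC),cv2.COLOR_RGB2BGR))
```

```text
(no output)
```

View pics/crop_w1.png

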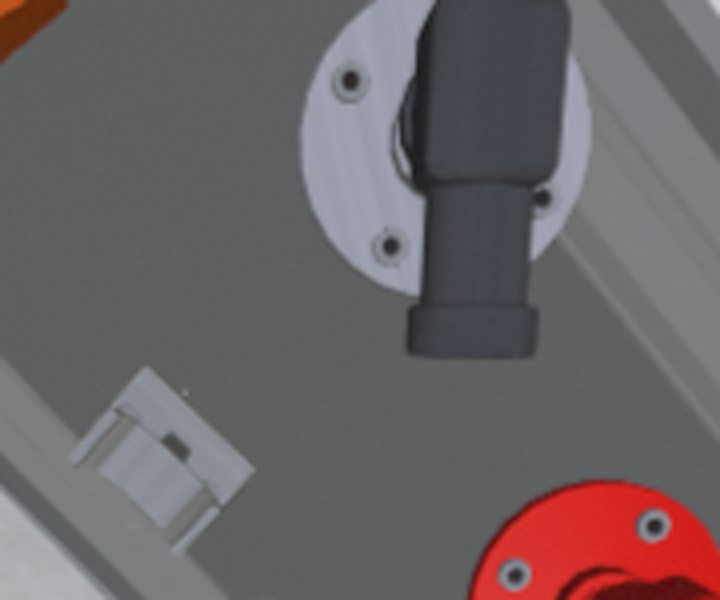

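Run:
```python
from h import *
d=load('w1')
q=lambda x,y:(190+x/4,y/4)
A=lambda v:np.degrees(np.arctan2(v[1],v[0])).round(2)
for z in(.081,.088,.095):
    a=P(d,*q(479,198),z);b=P(d,*q(474.5,302),z);m=P(d,*q(472,357),z);print('leg',z,a.round(4),b.round(4),m.round(4),A(b-a))
l=[P(d,*q(424,198),.085),P(d,*q(421,298),.085)];r=[P(d,*q(533,198),.085),P(d,*q(527,298),.085)]
print('edges',A(l[1]-l[0]),A(r[1]-r[0]),np.linalg.norm(l[0]-r[0]))
c=[P(d,*q(*p),.088) for p in((72,462),(120,408),(180,553),(220,510))]
print(np.round(c,4));C=np.mean(c,0);print('clip',C.round(4),'dir',A(np.mean(c[:2],0)-np.mean(c[2:],0)),'depth',[P(d,*q(*p)).round(3) for p in((76,460),(183,548),(100,430),(200,525))])
X=cloud(d).reshape(-1,3);ok=d['z_map'].ravel()>0
p=X[ok&(np.hypot(X[:,0]-.52,X[:,1]-.255)<.05)&(X[:,2]>.004)&(X[:,2]<.018)];print('flange z',np.median(p[:,2]))
# block top & leg from cloud
p=X[ok&(np.hypot(X[:,0]-.52,X[:,1]-.255)<.085)&(X[:,2]>.086)&(X[:,2]<.11)]
tp=p[p[:,2]>.0975];tp=tp[np.hypot(*(tp[:,:2]-[.52,.255]).T)<.03];print('top',tp.mean(0),cv2.minAreaRect((tp[:,:2]*1000).astype(np.float32)))
ax=np.array([.5195,.255]);rel=p[:,:2]-ax;rr=np.hypot(*rel.T);
g=p[(rr>.028)&(rr<.062)];print('leg angle cloud',A(g[:,:2].mean(0)-ax),g.mean(0),len(g))
u,s,vt=np.linalg.svd(g[:,:2]-g[:,:2].mean(0));print('pca',A(vt[0]))
# flange circle edge
ed=[(301,140),(316,205),(350,255),(415,295),(590,150),(560,235)]
from scipy.optimize import least_squares
for z in(.012,):
    E=np.array([P(d,*q(*e),z)[:2] for e in ed]);s=least_squares(lambda c:np.hypot(*(E-c).T)-.045,ax);print('flange c',s.x,s.fun.round(4))
```

```text
leg 0.081 [0.538  0.2397 0.081 ] [0.5566 0.2225 0.081 ] [0.5668 0.2131 0.081 ] -42.65
leg 0.088 [0.5377 0.2384 0.088 ] [0.556  0.2215 0.088 ] [0.566  0.2123 0.088 ] -42.65
leg 0.095 [0.5374 0.237  0.095 ] [0.5553 0.2205 0.095 ] [0.5651 0.2115 0.095 ] -42.65
edges -42.61 -42.92 0.027923188688244324
[[0.5127 0.116  0.088 ]
 [0.5116 0.1354 0.088 ]
 [0.5503 0.1201 0.088 ]
 [0.5494 0.1363 0.088 ]]
clip [0.531  0.1269 0.088 ] dir -176.21 depth [array([0.513, 0.117, 0.087]), array([0.55 , 0.121, 0.086]), array([0.512, 0.127, 0.084]), array([0.549, 0.129, 0.087])]
flange z 0.011104108474362615
top [0.52133523 0.25587143 0.09881936] ((521.8428955078125, 255.03265380859375), (31.496715545654297, 38.334930419921875), 45.4210090637207)
leg angle cloud -43.16 [0.55214146 0.2243901  0.09350686] 961
pca -49.95
flange c [0.52143904 0.25675608] [ 0.     -0.0007 -0.0008  0.0007 -0.0013  0.0004]
```

```bash
python3 -m creep '{"claw":[8,7,7,7,7,7],"dp":[[4,1.7,3],[8.5,3.6,7],[12,5,11],[13.7,5.8,13],[13.7,5.8,13],[13.7,5.8,13]],"roll":[-0.01,-0.01,-0.01,-0.01,-0.01,-0.01]}'
python3 - <<'E'
from h import *
from scipy.spatial.transform import Rotation as R
s=manip.sense();M=R.from_quat(s['tool_rot']).as_matrix();print(M.round(3),s['q'].round(3),s['t'],s['tcp_pos'])
print(M.T@(np.array([.5206,.2554,.083])-s['tcp_pos'])*100,np.degrees(np.arctan2(M[1,0],M[0,0])))
E
```

```text
t: 3.1
tcp_pos: [0.5206, 0.2528, 0.1799]
tool_rot: [0.365, 0.931, -0.001, -0.0]
force: [-0.8, 0.1, 0.9]
finger_gap: 0.822
[[-0.734  0.679 -0.001]
 [ 0.679  0.734 -0.001]
 [ 0.    -0.002 -1.   ]] [ 2.590e-01  5.560e-01  1.617e+00 -1.000e-03  9.700e-01 -5.640e-01] 3.1 [0.52062548 0.25284088 0.17990703]
[0.17240197 0.20369051 9.69040863] 137.20025996508826
```

```bash
python3 -m creep '{"claw":[7,7,7,7,3,3,3,3,3,3],"dp":[[0.2,0.2,3.5],[0.2,0.2,7],[0.2,0.2,9.6],[0.2,0.2,9.6],[0.2,0.2,9.6],[0.2,0.2,9.6],[0.2,0.2,9.6],[0.2,0.2,9.6],[0.2,0.2,9.6],[0.2,0.2,9.6]],"roll":[0,0,0,0,0,0,0,0,0,0]}' 40
python3 - <<'E'
from h import *
from scipy.spatial.transform import Rotation as R
s=manip.sense();M=R.from_quat(s['tool_rot']).as_matrix();print(s['t'],s['tcp_pos'],s['force'],s['ft_torque'],s['finger_gap']*8.54,np.degrees(np.arctan2(M[1,0],M[0,0])))
snap('scene','s2')
a=load('s2')['image'][110:220,130:270]
cv2.imwrite('pics/s2c.png',cv2.cvtColor(cv2.resize(a,(700,550),interpolation=cv2.INTER_CUBIC),cv2.COLOR_RGB2BGR))
E
```

```text
t: 4.1
tcp_pos: [0.522, 0.2553, 0.0868]
tool_rot: [0.365, 0.931, -0.0, 0.001]
force: [-0.5, -4.6, 5.1]
finger_gap: 0.393
4.1 [0.52204869 0.25532209 0.08684444] [-0.52724247 -4.62384101  5.09589255] [-0.70441643  0.18438567 -0.05227926] 3.3575778912385004 137.22087501673127
```

View pics/s2c.png

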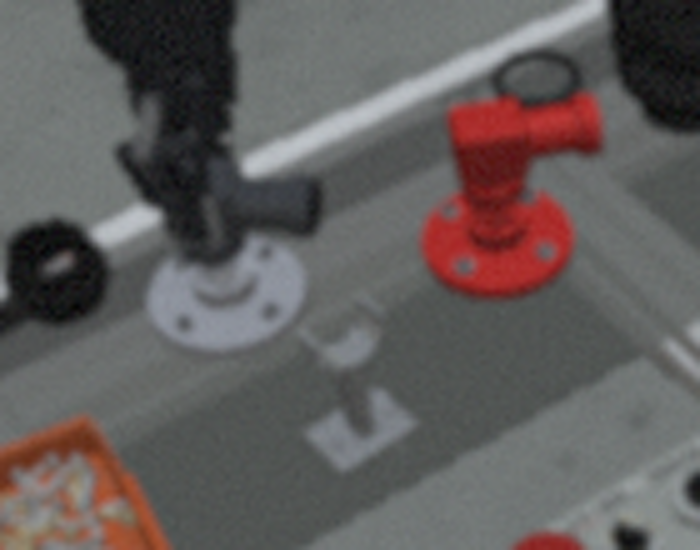

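Gripped on the flats: the opening reads about 34 mm and the outlet still shows at (250,205) in the crop. I'll turn most of the way, then check.

```bash
python3 -m creep '{"claw":[3,3,3,3,3,3,3,3,3,3],"dp":[[0,0,0],[0,0,0],[0,0,0],[0,0,0.1],[0,0,0.1],[0,0,0.1],[0,0,0.1],[0,0,0.1],[0,0,0.1],[0,0,0.1]],"roll":[0.08,0.16,0.24,0.32,0.4,0.48,0.56,0.64,0.66,0.66]}' 60
python3 - <<'E'
from h import *
from scipy.spatial.transform import Rotation as R
s=manip.sense();M=R.from_quat(s['tool_rot']).as_matrix();print(s['t'],s['tcp_pos'],s['force'],s['ft_torque'],s['finger_gap']*8.54,np.degrees(np.arctan2(M[1,0],M[0,0])))
for n in('scene','side'):
  d=snap(n,n+'3'); a=d['image'][110:210,140:280]
  cv2.imwrite(f'pics/{n}3c.png',cv2.cvtColor(cv2.resize(a,(784,560),interpolation=cv2.INTER_CUBIC),cv2.COLOR_RGB2BGR))
E
```

```text
t: 5.15
tcp_pos: [0.5204, 0.2544, 0.0862]
tool_rot: [0.646, 0.763, -0.001, 0.001]
force: [-4.7, -7.6, 10.7]
finger_gap: 0.391
5.15 [0.52037571 0.25442764 0.08624593] [-4.70536609 -7.61970732 10.69212688] [-1.04049099  0.58555483 -0.07188713] 3.336846604809667 99.44922748807463
```

View pics/scene3c.png

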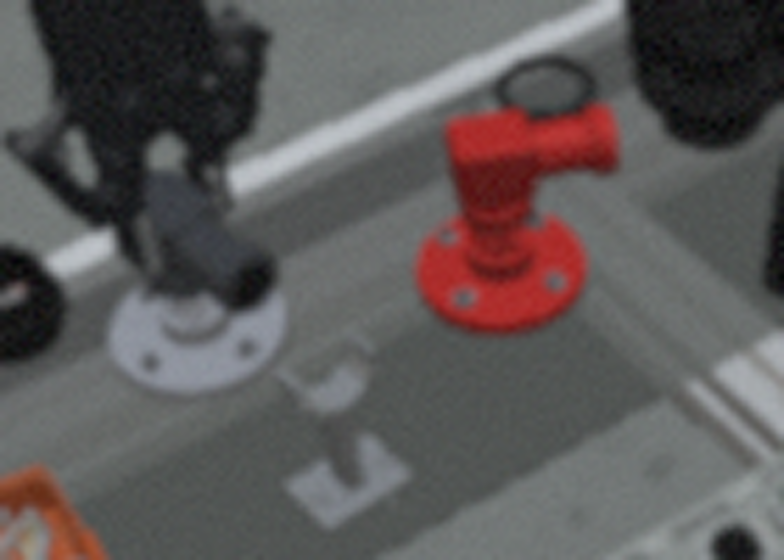

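View pics/side3c.png

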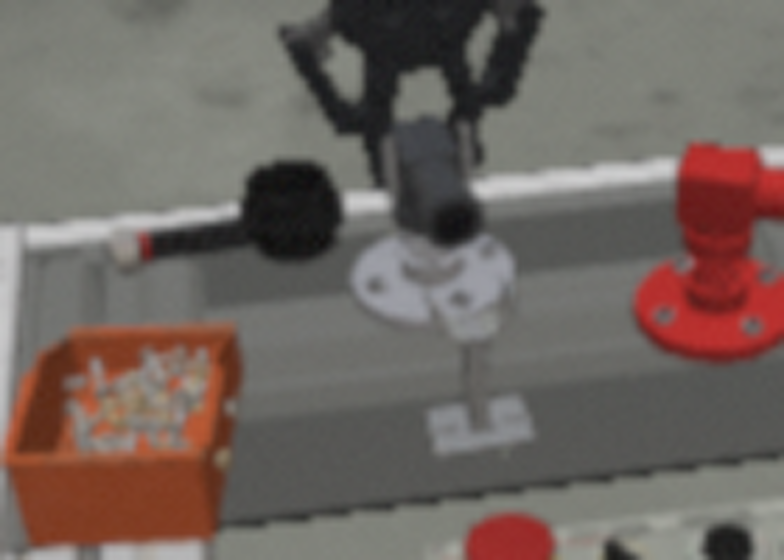

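```bash
cat > leg.py <<'E'
from h import *
import sys
ax=np.array([.5206,.2554]);A=lambda v:np.degrees(np.arctan2(v[1],v[0])).round(2)
for n in sys.argv[1:]:
    d=load(n);X=cloud(d).reshape(-1,3);ok=d['z_map'].ravel()>0;col=d['image'].reshape(-1,3).astype(int).sum(1)
    # top ridge of leg: points z> .086, radius .035-.065
    p=X[ok&(X[:,2]>.078)&(X[:,2]<.105)]
    rel=p[:,:2]-ax;r=np.hypot(*rel.T);a=np.degrees(np.arctan2(rel[:,1],rel[:,0]))
    m=(r>.03)&(r<.064)&(a<-20)&(a>-140);g=p[m]
    # fit cylinder: axis horizontal through ax at angle th, z .081-ish, radius 14 (leg) for r<.048
    from scipy.optimize import least_squares
    h=g[(r[m]<.046)]
    def f(v):
        th,zc=v;n_=np.array([-np.sin(th),np.cos(th)]);return np.hypot((h[:,:2]-ax)@n_,h[:,2]-zc)-.014
    s=least_squares(f,[np.radians(np.median(a[m])),.081],loss='soft_l1',f_scale=.001);print(n,len(g),len(h),'cyl',np.degrees(s.x[0]),s.x[1],'rms',np.sqrt((f(s.x)**2).mean()))
E
python3 leg.py scene0 side0 w1 scene3 side3
python3 - <<'E'
from h import *
A=lambda v:np.degrees(np.arctan2(v[1],v[0])).round(2)
for n,q in(('scene3',(253,280)),('side3',(455,218))):
    m=P(load(n),140+q[0]/5.6,110+q[1]/5.6,.080);print(m,A(m[:2]-[.5206,.2554]))
E
```

```text
scene0 144 60 cyl -43.63180356446808 0.08146150933411642 rms 0.0013491332893709764
side0 115 38 cyl -41.53119295934837 0.08235331866605092 rms 0.0013655890713542864
w1 1005 465 cyl -42.66559780445898 0.08085432598167207 rms 0.0006328210494834171
scene3 151 50 cyl -81.49703702617923 0.08104155919822041 rms 0.0009611895410331064
side3 108 24 cyl -81.37808657387734 0.08166112228488034 rms 0.0011300987346560707
[0.53161389 0.19625184 0.08      ] -79.45
[0.53071991 0.19972755 0.08      ] -79.7
```

```bash
python3 -m creep '{"claw":[3,3,3,3],"dp":[[0,0,0],[0,0,0],[0,0,0],[0,0,0]],"roll":[0.05,0.09,0.09,0.09]}'
python3 - <<'E'
from h import *
from scipy.spatial.transform import Rotation as R
s=manip.sense();M=R.from_quat(s['tool_rot']).as_matrix();print(s['t'],s['tcp_pos'],s['force'],s['ft_torque'],s['finger_gap']*8.54,np.degrees(np.arctan2(M[1,0],M[0,0])))
for n in('scene','side'): snap(n,n+'4')
E
python3 leg.py scene4 side4
```

```text
t: 5.65
tcp_pos: [0.5201, 0.2544, 0.0862]
tool_rot: [0.68, 0.733, -0.002, 0.001]
force: [-5.1, -7.7, 10.8]
finger_gap: 0.394
5.65 [0.52008227 0.25441629 0.08615515] [-5.10821164 -7.73217397 10.7547039 ] [-1.04622423  0.51144911 -0.14527153] 3.3663587126695873 94.27359951247473
scene4 147 47 cyl -87.77354593881454 0.08074258366284813 rms 0.0008038565845824936
side4 106 23 cyl -86.71742401471916 0.08162103455406346 rms 0.0007105661832543458
```

```bash
python3 -m creep '{"claw":[7,7,7,7,7,7,7,7,7,7,7,7],"dp":[[0,0,0],[0,0,0],[0,0,0],[0,0,0],[0,0,-3],[0,0,-7],[0,0,-11.5],[-2,0,-16],[-6,0,-18],[-11,0,-20],[-13,0,-21],[-13,0,-21]],"roll":[0,0,0,0,0,0,0,0,0,0,0,0]}'
python3 - <<'E'
from h import *
s=manip.sense();print(s['t'],s['tcp_pos'],s['force'])
snap('wrist','w5');snap('scene','scene5');snap('side','side5')
E
python3 leg.py w5 scene5 side5
```

```text
t: 6.95
tcp_pos: [0.5323, 0.1242, 0.2953]
tool_rot: [0.682, 0.731, 0.001, 0.002]
force: [0.1, 0.9, -0.3]
finger_gap: 0.819
6.95 [0.53225923 0.12415064 0.29534059] [ 0.14607433  0.90994941 -0.26258976]
w5 1037 479 cyl -85.73579629960344 0.08014796567390145 rms 0.0006075769280001806
scene5 147 49 cyl -87.33331889755769 0.08088866120721128 rms 0.0011459864245954017
side5 107 22 cyl -85.82233265325932 0.08154398584841835 rms 0.0006681288713198136
```

View pics/w5.png

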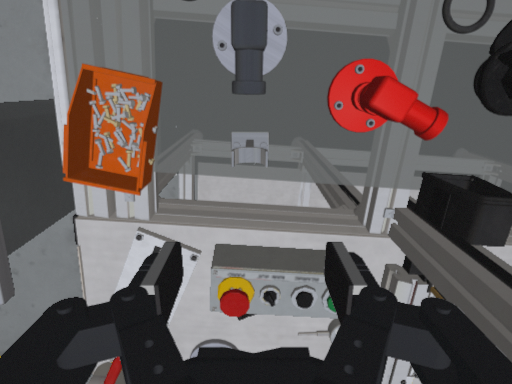

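The elbow's outlet at (249,85) points straight down the image at the clip at (250,148). I'll zoom in to compare the two angles.

Run:
```python
from h import *
a=load('w5')['image'][0:175,195:315]
cv2.imwrite('pics/w5c.png',cv2.cvtColor(cv2.resize(a,(411,600),interpolation=cv2.INTER_CUBIC),cv2.COLOR_RGB2BGR))
```

```text
(no output)
```

View pics/w5c.png

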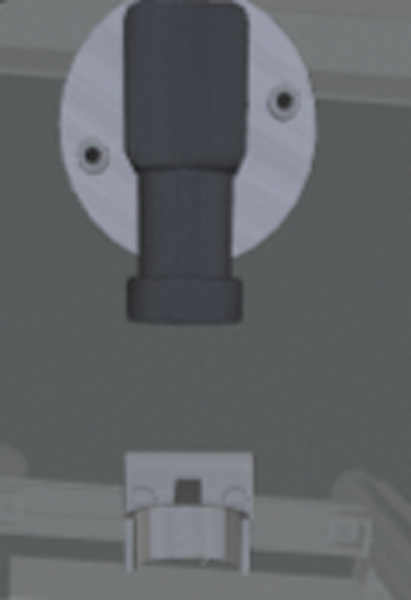

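Run:
```python
from h import *
d=load('w5');k=600/175;q=lambda x,y:(195+x/k,y/k)
A=lambda v:np.degrees(np.arctan2(v[1],v[0])).round(2)
b=P(d,*q(186.5,90),.099);l1=P(d,*q(185.7,185),.085);l2=P(d,*q(185,270),.085);m=P(d,*q(184.5,300),.085)
pl=[P(d,*q(*p),.088) for p in((126,570),(134,508),(251,572),(244,508))]
c=np.mean(pl,0);f=P(d,*q(188.5,455),.003)
fc=[P(d,*q(*p),.004) for p in((60,130),(317,128))]
print(b,l1,m,c,f);print('flange mid',np.mean(fc,0))
print('leg',A(l2-l1),A(m-b))
for ax in((.5206,.2554),(.5195,.255),(.5213,.2558),np.mean(fc,0)[:2]): print(ax,'clip',A(c[:2]-ax),'mouth',A(m[:2]-ax))
print('clip ori', A(pl[2]-pl[0])-90,A(P(d,*q(253,453),.004)-P(d,*q(124,453),.004))-90)
```

```text
[0.52161321 0.25404601 0.099     ] [0.52276103 0.23174239 0.085     ] [0.52448332 0.20028673 0.085     ] [0.53057823 0.12854945 0.088     ] [0.52907414 0.14281782 0.003     ]
flange mid [0.52144941 0.25695578 0.004     ]
leg -86.73 -86.94
(0.5206, 0.2554) clip -85.5 mouth -85.97
(0.5195, 0.255) clip -84.99 mouth -84.8
(0.5213, 0.2558) clip -85.83 mouth -86.72
[0.52144941 0.25695578] clip -85.93 mouth -86.94
clip ori -86.99 -86.02
```

Run:
```python
from h import *
print(manip.sense()['t'],workorder.sign_off())
```

```text
the job is handed in; nothing more can be done
7.1 None
```

The elbow is screwed about 43° (0.75 rad) clockwise, its outlet now points at the clip, and the job was handed in at t = 7.1 s. I gripped it from above on its flats, turned it in two stages without going past the clip, let go, and backed off to about 0.30 m height.

- **Alignment:** in the last wrist picture the outlet points along −85.7° to −86.9° and the clip lies along −85.0° to −85.9°. The clip's own orientation reads −86° to −87°. They agree to about 1°.
- **Disagreement:** the scene camera's coarser depth fit put the outlet at −87.3°; the side camera gave −85.8°. I trusted the closer wrist view.
- **Forces and contact:** at the readings I took, wrist force stayed under about 15 N and was near zero after release, with the gripper clear of everything.
- **Tee and red look-alike:** I never moved near either of them. I did not re-measure the tee's angle at the end.

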